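# Close a reagent kit carton and present its label to the bar code reader

### The job

Close the open white-and-green reagent carton: fold its two end dust flaps down flat first, then the long cover flap down flat on top of them. Then pick the closed carton up, keeping it the right way up and shut, and hold its bar code label in front of the reader's window: centred on the window, square to it (tilted as the reader's head is tilted), about 10 cm away and clear of everything. Finish while holding it still there, do not put it down, and leave the bottles and the other things on the bench as they stand.

Things in the scene. Friction and masses are not known exactly. Their poses are not given: they have to be found in the camera images.
- carton: reagent kit carton, white with green bands, 110 (x) x 56 (y) x 74 mm high, open top, 79 mm high when shut; holds fixed bottles, about 0.32 kg, loose on the bench. Origin under the centre of its base; z up; x along its length towards the green label end; y towards the long side where the cover flap is hinged. Grip it by its long walls, across the 56 mm
- carton_label (a point): centre of the white bar code label (46 x 40 mm), on the green end face of the carton: at (55, 0, 38) mm in the carton's frame, same axes as the carton
- flap_label (a joint): angle (rad) of the dust flap at the label end, 36 mm long, 46 mm wide, hinged along the upper edge of that end (carton frame x = 55, z = 74 mm): 0 = shut, flat; 1.57 = upright; more = leaning outwards, at most 2.7. 2 mm card, stiff crease: it stays as left, and a push under 1 N moves it
- flap_plain (a joint): angle (rad) of the dust flap at the plain white end, 36 mm long, 46 mm wide, hinged along the upper edge of that end (carton frame x = -55, z = 74 mm): 0 = shut, flat; 1.57 = upright; more = leaning outwards, at most 2.7. 2 mm card, stiff crease: it stays as left, and a push under 1 N moves it
- flap_cover (a joint): angle (rad) of the cover flap, 108 mm wide, 53 mm long, hinged along the upper edge of the +y long side (carton frame y = 26, z = 77 mm); shut, it lies over both dust flaps and covers the whole top: 0 = shut, flat; 1.57 = upright; more = leaning outwards, at most 2.7. 2 mm card, stiff crease: it stays as left, and a push under 1 N moves it
- flap_label_edge (a point): middle of the free edge of the label-end dust flap, 36 mm from its hinge
- flap_plain_edge (a point): middle of the free edge of the plain-end dust flap, 36 mm from its hinge
- flap_cover_edge (a point): middle of the free edge of the cover flap, 53 mm from its hinge
- reader: hands-free bar code reader, fixed to the bench: black round foot 116 mm across, aluminium pole 18 mm thick, and a dark grey head (46 deep x 82 wide x 70 mm high) on a knuckle 232 mm up. Origin under the centre of the foot; its -x is the side it looks to
- reader_window (a point): centre of the dark window (58 x 46 mm, red lamps at its sides), 64 mm in front of the knuckle. Frame of the head: it looks along its -x, somewhat downwards; y level; z the head's own up. A carton presented square has its x, y, z axes along those of this frame and its label at about x = -100 mm, y = z = 0 in it
- reader_head (a joint): downward tilt of the reader's head (rad), 0 = looking level, set between 0.15 and 0.45 (9 to 26 degrees); a very stiff knuckle, already set: leave it
- bottle_blue: dropper bottle, amber glass, blue cap and bulb; 26 mm across, 78 mm tall; origin under its centre; loose; leave it alone
- bottle_yellow: the same dropper bottle with yellow cap and bulb; loose; leave it alone
- bottle_white: the same dropper bottle with white cap and bulb; loose; leave it alone
- caps_jar: clear open jar of coloured spare bottle caps, 88 mm across, 112 mm tall; origin under its centre; loose; leave it alone
- spirit_bottle: clear plastic bottle with red cap, 64 mm across, 190 mm tall; origin under its centre; loose; leave it alone
- marker: black marker pen with red cap lying on its side, 130 mm long, 17 mm thick; origin under its middle, x along it; loose; leave it alone
- tape_roll: white roll of tape lying flat, 64 mm across, 25 mm high; origin under its centre; loose; leave it alone
- slide_box: closed green plastic slide box, 87 x 67 x 35 mm; origin under its centre; loose; leave it alone

How it is judged:
By the outcome, as a careful person would: the job done as asked, in the order asked, and still so for the second after the job is handed in, while the arm keeps its last pose, push and grip.
It also fails if it takes over 61 s, if anything falls off the work surface, if the arm or the gripper's body presses on something with over 40 N, if the wrist force passes 120 N, or if a joint passes its speed limit or range.

### The arm

A 6-joint arm with a two-finger parallel gripper is mounted at the origin on the work surface. World frame = base frame: x ahead of the robot, y to its left, z up, the work surface at z = 0. Lengths are in mm, angles in rad, forces in N, time in s.
With the tool pointing down it reaches from about 275 to 750 mm from the base axis. Payload 10.2 kg.
Tool frame: the origin (TCP) lies at the centre of the arm's flange, where the gripper is bolted on; the fingertips stand 173 mm ahead of it and the grasp point (between the pads) lies 155 mm ahead of it; z points along the fingers, y is the line along which they close (so a half turn about z gives the same grasp; the last joint's range is limited). The gripper opens to 85 mm and grips with 20 to 120 N. Pads are 22 mm wide; open, the fingers measure 114 mm over their backs; the gripper's body (76 mm by 85 mm) begins 54 mm behind the grasp point. The pads swing forward as they close: fully open they stand 13 mm farther back than shut.
Start: joints at [-1.511, 0.313, 1.498, -0, 1.331, -0.223], TCP at [146.486, -504.157, 404.694] pointing down, gripper open.
Joint ranges: [-2.94, 2.94], [-0.97, 2.17], [0.19, 2.56], [-1.23, 4.37], [0.02, 3.11], [-2.88, 2.88]. Speed limits (rad/s): [2.39, 2.39, 3.01, 3.14, 3.14, 3.14].

### API

Orientations are given as a unit quaternion [w, x, y, z].
In Python, from rig import ctrl gives the robot as it stands.
- The arm moves only by the tool move_tool, called by a JSON object that holds its "api" and its "payload", one argument or row to a line. Schema: {"type":"object","properties":{"rows":{"type":"array","items":{"type":"array","prefixItems":[{"type":"array","items":{"type":"number"},"minItems":3,"maxItems":3},{"type":"array","items":{"type":"number"},"minItems":3,"maxItems":3}],"minItems":2,"maxItems":2},"minItems":1,"maxItems":8},"finger_gap":{"type":"number"},"grip_force":{"type":"number"},"only":{"type":"string"},"quiet":{"type":"boolean"},"lines":{"type":"string"}},"required":["rows"],"additionalProperties":false}. rows is a list of rows, 1 to 8 of them, each written [[dx, dy, dz], [rx, ry, rz]]: dx, dy, dz in mm, then a rotation vector rx, ry, rz in rad; each row is the pose to reach, as a shift and turn from the pose commanded when the call began, along the tool's axes at that moment; what a row does not reach only later rows make up. A row lasts 1/10 s, in which the tool goes at most 50 mm and 0.15 rad, less where a joint would pass 70% of its speed; a pose out of reach is approached as far as the arm can. finger_gap is the opening from 0.0 (shut) to 1.0 (fully open), set as the call begins (left out keeps the last). The fingers move at their own pace and stop on an object; grip_force is the grip in N (left out, the last holds). Time passes only in rows, so rows that do not move let the fingers close. The tool returns the time, the measured TCP pose, the force, the opening and the grip force at its end. only (a regular expression) keeps the lines of the reply that match it, lines (a string "A,B") keeps lines A to B, and quiet returns only ok. Input that does not fit is refused with a message, and nothing moves.
- ctrl.sense(): the state, without advancing time (a new reading comes with each control period).
- ctrl.capture(name): name is "scene" or "top" or "wrist"; returns the picture (400x640x3 uint8, red, green, blue); there is no depth.
- ctrl.calibration(name): a dict with "fx", "fy", "cx", "cy" (pixels), "distortion" ([k1, k2, p1, p2, k3] as OpenCV has them; the pictures are not rectified), "position" and "attitude" of the camera in the world. Camera axes: x right, y down, z forward; pixel columns grow to the right and rows downward; lengths in mm; the calibration is good to about 2 mm. A picture is of the moment at which its call begins: read the wrist's pose just before it. calibration takes no time and is no camera call; for the wrist camera it gives the pose at the moment of the call.
- ctrl.finish_job(): hands the job in; it is judged then, once.
The state is a dict: "time_s": time; "joints": joint angles; "dq": joint speeds; "tau": joint torques, N m; "eef_pos": TCP position; "ee_rot": TCP orientation; "force": force on the tool from outside, world axes, zero at the start; "wrist_torque": the same for the moment, N m; "grip_width": opening from 0.0 (shut) to 1.0 (fully open); "grip_force": force on a finger pad.
Only numpy, scipy, OpenCV 4.12 (cv2) and the standard library are available. Lean on these libraries where they do the work, as an engineer would, in place of code of your own. Each camera call takes 0.05 s, during which the arm holds its last target. There are 200 camera calls.

## Working session

There is one attempt and no reset: what is moved stays moved. The work goes in short steps, Python scripts to look and compute and a tool call to move; the robot and the scene stay as the last step left them, time stands still between calls to the robot, and variables do not carry over. Pictures are saved under pics/ and viewed, at most 10 in all, crops included, and the job is handed in when it is done.

```bash
ls; mkdir -p pics; python3 - <<'E'
from rig import ctrl
import cv2,numpy as np
for n in ["scene","top"]:
    im=ctrl.capture(n); cv2.imwrite(f"pics/{n}0.png",im[:,:,::-1])
    c=ctrl.calibration(n); print(n,c)
print(ctrl.calibration("wrist"))
print(ctrl.sense())
E
```

```text
pics
rig.py
scene {'fx': 490.66633330400026, 'fy': 490.66633330400026, 'cx': 327.03146014950835, 'cy': 197.43522863987516, 'distortion': array([-0.13681663,  0.        ,  0.        ,  0.        ,  0.        ]), 'position': array([1236.15290707,   43.31608381, 1149.23776643]), 'attitude': array([-0.20085758,  0.64081978,  0.70987486, -0.21232977])}
top {'fx': 395.33428037674685, 'fy': 395.33428037674685, 'cx': 321.1354178635222, 'cy': 198.73691186364698, 'distortion': array([-0.00601401,  0.        ,  0.        ,  0.        ,  0.        ]), 'position': array([ 411.55562654,  -12.52955133, 1133.14465067]), 'attitude': array([ 0.05247622, -0.69834619,  0.71249124, -0.04376166])}
{'fx': 310.47551345335324, 'fy': 310.47551345335324, 'cx': 318.5920350952553, 'cy': 205.49598686436212, 'distortion': array([-0.04389734,  0.        ,  0.        ,  0.        ,  0.        ]), 'position': array([ 224.90100793, -481.51648361,  372.27302097]), 'attitude': array([ 0.1267405 ,  0.78958026, -0.5928276 , -0.09515933])}
{'time_s': 0.1, 'joints': array([-1.51139551e+00,  3.13394372e-01,  1.49834760e+00, -2.93406893e-05,
        1.33095888e+00, -2.23403885e-01]), 'dq': array([-0.00083251, -0.0007422 , -0.00313624,  0.00041259, -0.00046783,
        0.00082573]), 'tau': array([ 3.24509136e-03, -4.12894893e+01, -2.60139585e+01, -1.01889891e-04,
        3.00638567e-03,  2.21890453e-06]), 'eef_pos': array([ 146.48364877, -504.12156703,  404.19710246]), 'ee_rot': array([-5.53408930e-04,  9.90018690e-01,  1.40935046e-01,  3.11858344e-05]), 'force': array([ 0.04489245, -0.65139186,  0.23284412]), 'wrist_torque': array([ 0.05175876,  0.02982639, -0.03909479]), 'grip_force': 0.0, 'grip_width': 0.9994244031070849}
```

View pics/scene0.png

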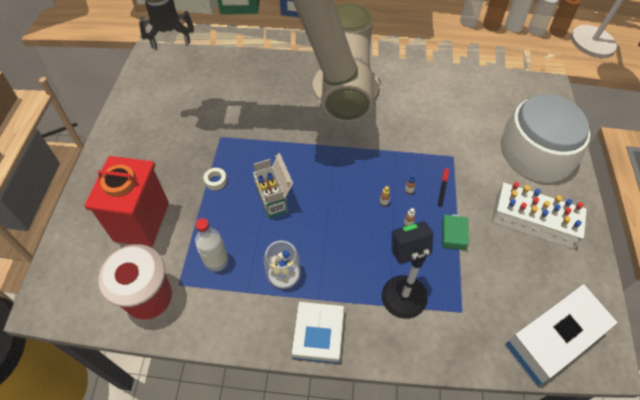

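View pics/top0.png

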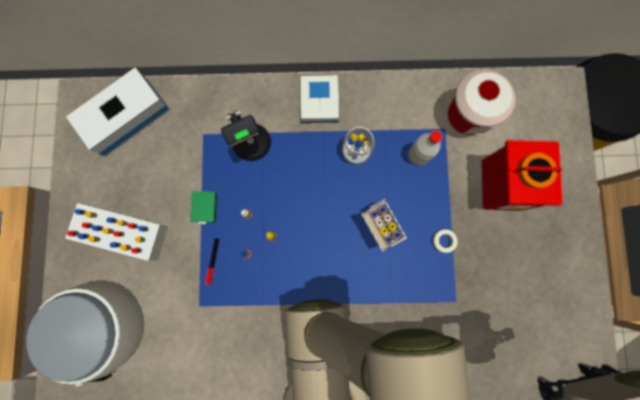

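The scene shows the open carton at (270,188), with its label end towards the scene camera and the cover flap on the world +y side. The reader's head is at (412,242), its foot at (405,296). I'll zoom in on both.

```bash
python3 - <<'E'
import cv2,numpy as np
s=cv2.imread("pics/scene0.png");t=cv2.imread("pics/top0.png")
def z(im,x,y,w,h,W,H): return cv2.resize(im[y:y+h,x:x+w],(W,H),interpolation=cv2.INTER_CUBIC)
a=np.hstack([z(s,240,145,66,75,352,400)[:300] if 0 else z(s,240,147,70,70,400,300*400//300)[:400,:], z(t,350,190,70,70,400,400)])
b=np.hstack([z(s,370,215,80,110,400,550)[:550], z(t,210,100,80,110,400,550)])
cv2.imwrite("pics/z1.png",a);cv2.imwrite("pics/z2.png",b)
E
```

```text
(no output)
```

View pics/z1.png

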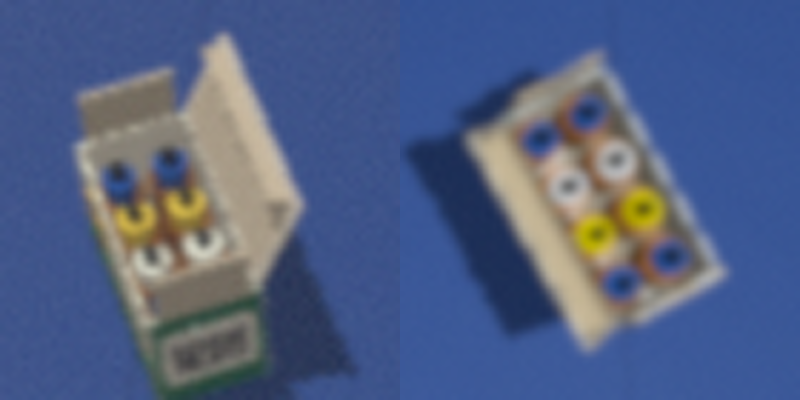

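View pics/z2.png

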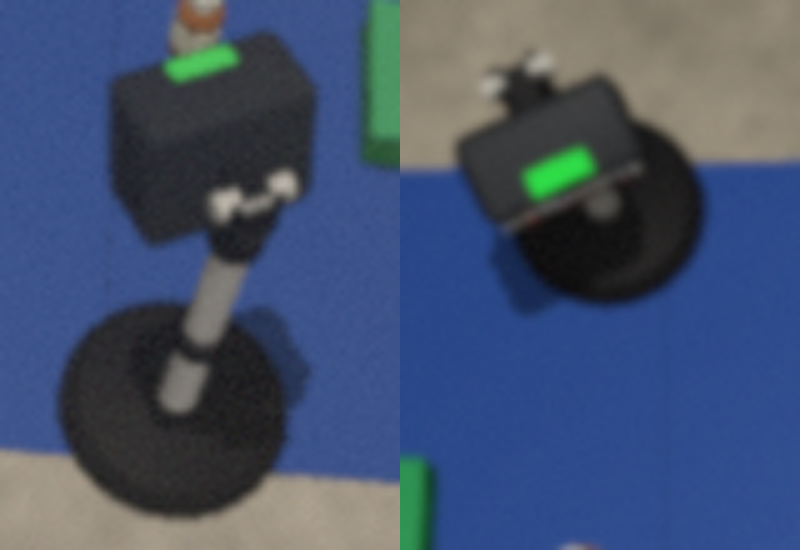

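The zoomed crops show the rim, flap and head corners; the dust flaps are roughly upright and the cover leans slightly outwards. I'll fit both objects' poses to these pixels.

```bash
cat > h.py <<'E'
import numpy as np, cv2
from scipy.spatial.transform import Rotation as R
from scipy.optimize import least_squares
from rig import ctrl
def q2R(q): return R.from_quat(np.r_[q[1:],q[0]])
def proj(c,P):
    M=q2R(c["attitude"]).as_matrix().T
    return cv2.projectPoints(np.asarray(P,float).reshape(-1,3),cv2.Rodrigues(M)[0],-M@c["position"],
      np.array([[c["fx"],0,c["cx"]],[0,c["fy"],c["cy"]],[0,0,1]]),c["distortion"])[0].reshape(-1,2)
def flap(kind,s,d,a):  # s: across offset, d: distance from hinge, a: angle
    if kind=="L": return [55-d*np.cos(a),s,74+d*np.sin(a)]
    if kind=="P": return [-55+d*np.cos(a),s,74+d*np.sin(a)]
    return [s,26-d*np.cos(a),77+d*np.sin(a)]
def carton(p,pts):  # p: x,y,yaw,aL,aP,aC
    o=[]
    for k in pts: o.append(flap(k[0],k[1],k[2],p[{"L":3,"P":4,"C":5}[k[0]]]) if isinstance(k[0],str) else k)
    return R.from_euler("z",p[2]).apply(np.array(o,float))+[p[0],p[1],0]
def reader(p,pts): # p: x,y,yaw,tilt ; pts 3 numbers head frame (origin window), 4 = foot frame
    Rz=R.from_euler("z",p[2]);H=Rz*R.from_euler("y",-p[3])
    return np.array([ (Rz.apply(k[:3]) if len(k)==4 else H.apply(np.array(k)+[-64,0,0])+[0,0,232])+[p[0],p[1],0] for k in pts])
def fit(model,obs,p0,reg=None):
    def f(p): return np.concatenate([(proj(c,model(p,pts))-uv).ravel() for c,pts,uv in obs]+([reg(p)] if reg else []))
    r=least_squares(f,p0,loss="soft_l1"); return r.x,f(r.x)
E
python3 - <<'E'
from h import *
S,T=ctrl.calibration("scene"),ctrl.calibration("top")
sc=lambda a,k,ox,oy:np.array(a,float)/k+[ox,oy]
obs=[(S,[[-55,-28,74],[55,-28,74],[55,28,74],("P",-23,36),("P",23,36),("C",-54,53),("C",54,53)],
 sc([[80,147],[155,325],[265,292],[78,95],[172,70],[222,35],[302,207]],400/70,240,147)),
 (T,[("C",54,53),("C",-54,53),[-55,-28,74],[55,-28,74],("L",23,36)],sc([[70,135],[190,350],[325,270],[205,55],[115,100]],400/70,350,190))]
p,r=fit(carton,obs,[300,-150,.4,1.6,1.6,1.9]);print(p.round(3));print(r.reshape(-1,2).round(1).tolist())
obs=[(S,[[0,0,0,1],[0,41,35],[0,-41,35],[46,-41,35],[46,41,35],[46,41,-35],[46,-41,-35]][0:1]+[[0,-41,35],[0,41,35],[46,41,35],[46,-41,35],[46,-41,-35],[46,41,-35]],
 sc([[173,405],[112,80],[275,33],[315,92],[150,140],[150,243],[305,190]],5,370,215)),
 (T,[[0,0,0,1],[0,41,35],[0,-41,35],[46,41,35],[46,-41,35]],sc([[210,210],[100,225],[243,165],[60,140],[210,78]],5,210,100))]
p,r=fit(reader,obs,[600,200,-.3,.3]);print(p.round(3));print(r.reshape(-1,2).round(1).tolist())
print(reader(p,[[0,0,0],[-100,0,0]]))
E
```

```text
[ 485.701 -174.337   44.475   33.058 -287.562   35.765]
[[-1.3, -1.0], [-1.7, -1.1], [-0.9, -2.0], [-0.3, 0.5], [-0.5, -0.2], [0.1, 20.9], [-0.8, 20.2], [-1.9, 2.4], [-3.3, -1.4], [-0.8, -0.7], [-0.9, 1.3], [-0.5, 0.3]]
[742.96  203.64    6.694  -5.929]
[[-0.7, 0.9], [-2.5, -2.2], [-0.5, -2.7], [1.2, -1.8], [-1.5, -1.0], [-1.4, 2.4], [1.9, 2.6], [-0.8, -0.7], [-2.4, 1.7], [1.3, -0.7], [-3.4, 0.3], [-0.7, -1.8]]
[[687.92848292 179.65638991 209.81223794]
 [601.94143386 142.18198603 175.14385972]]
```

```bash
python3 - <<'E'
from h import *
S,T=ctrl.calibration("scene"),ctrl.calibration("top")
sc=lambda a,k,ox,oy:np.array(a,float)/k+[ox,oy]
obs=[(S,[[-55,-28,74],[55,-28,74],[55,28,74],("P",-23,36),("P",23,36),("C",-54,53),("C",54,53)],
 sc([[80,147],[155,325],[265,292],[78,95],[172,70],[222,35],[302,207]],400/70,240,147)),
 (T,[("C",54,53),("C",-54,53),[-55,-28,74],[55,-28,74],("L",23,36)],sc([[70,135],[190,350],[325,270],[205,55],[115,100]],400/70,350,190))]
for aL in (1.2,2):
  p,r=fit(carton,obs,[486,-174,.493,aL,1.6,1.9]);print(p.round(3));print(r.reshape(-1,2).round(1).tolist())
print(proj(S,carton(p,[("L",-23,36),("L",23,36)])))
s=ctrl.sense();c=ctrl.calibration("wrist");Rt=q2R(s["ee_rot"])
print("cam in tool",Rt.inv().apply(c["position"]-s["eef_pos"]),(Rt.inv()*q2R(c["attitude"])).as_matrix().round(3).tolist(),Rt.as_matrix().round(3).tolist())
E
```

```text
[ 4.87255e+02 -1.73380e+02  4.85000e-01  1.58600e+00  1.51400e+00
  2.04400e+00]
[[-1.0, -0.7], [-1.7, -0.6], [-0.8, -1.4], [-0.1, 0.4], [-0.3, -0.2], [0.0, -0.6], [-0.4, -0.4], [-0.8, -0.9], [-0.7, -1.3], [-1.3, -1.1], [-1.0, 0.7], [-0.4, 0.2]]
[ 4.87255e+02 -1.73380e+02  4.85000e-01  1.58600e+00  1.51400e+00
  2.04400e+00]
[[-1.0, -0.7], [-1.7, -0.6], [-0.8, -1.4], [-0.1, 0.4], [-0.3, -0.2], [0.0, -0.6], [-0.4, -0.4], [-0.8, -0.9], [-0.7, -1.3], [-1.3, -1.1], [-1.0, 0.7], [-0.4, 0.2]]
[[266.11254086 195.10185327]
 [283.04641921 189.66872435]]
cam in tool [81.60334723  0.21051561 31.94164048] [[-0.0, -0.95, -0.313], [1.0, -0.0, 0.001], [-0.001, -0.313, 0.95]] [[0.96, 0.279, -0.0], [0.279, -0.96, 0.001], [0.0, -0.001, -1.0]]
```

{"api": "move_tool", "payload": {
  "rows": [
    [[371, -212, 0], [0, 0, -0.2]],
    [[371, -212, 0], [0, 0, -0.2]],
    [[371, -212, 0], [0, 0, -0.2]],
    [[371, -212, 0], [0, 0, -0.2]],
    [[371, -212, 0], [0, 0, -0.2]],
    [[371, -212, 0], [0, 0, -0.2]],
    [[371, -212, 0], [0, 0, -0.2]],
    [[371, -212, 0], [0, 0, -0.2]]
  ],
  "finger_gap": 1.0
}}

```text
time_s: 0.9
eef_pos: [425.7, -214.9, 404.7]
ee_rot: [-0.0, 0.971, 0.239, -0.0]
force: [0.7, -0.9, 0.6]
grip_width: 0.998
grip_force: 0.0
```

{"api": "move_tool", "payload": {
  "rows": [
    [[0, 0, 0], [0, 0, 0]],
    [[0, 0, 0], [0, 0, 0]]
  ]
}}

```text
time_s: 1.1
eef_pos: [425.0, -216.0, 404.4]
ee_rot: [-0.0, 0.971, 0.24, -0.0]
force: [-0.5, -0.4, 0.4]
grip_width: 0.999
grip_force: 0.0
```

```bash
python3 - <<'E'
from h import *
c=ctrl.calibration("wrist");im=ctrl.capture("wrist");cv2.imwrite("pics/w1.png",im[:,:,::-1])
p=[487,-173.5,.485,1.6,1.5,2.04]
uv=proj(c,carton(p,[[55,-28,74],[55,28,74],[-55,28,74],[-55,-28,74]]));print(uv.round())
cv2.imwrite("pics/w1z.png",cv2.resize(im[40:300,190:520,::-1],None,fx=2.4,fy=2.3,interpolation=cv2.INTER_CUBIC))
E
```

```text
[[340.  46.]
 [276.  46.]
 [280. 170.]
 [338. 170.]]
```

View pics/w1z.png

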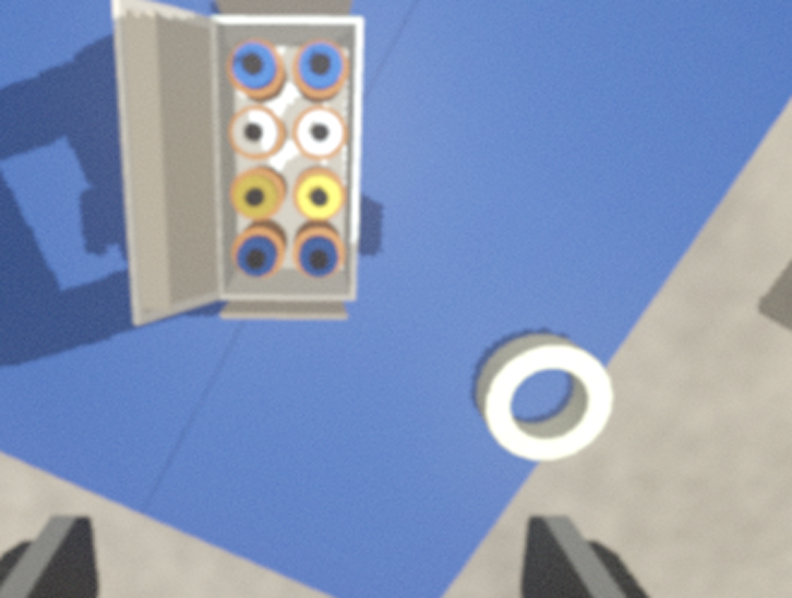

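The wrist crop shows the rim corners at about (340,48), (280,48), (282,170) and (338,170) in full-image pixels, within 3 px of the prediction. The plain flap's edge is at row 178 and the cover's edge runs (238,40)-(246,180). The label flap goes off the top of this crop, so I'll find its edge from a pixel profile.

```bash
python3 - <<'E'
from h import *
im=cv2.imread("pics/w1.png")
for r in range(0,52,2): print(r,im[r,295].tolist(),im[r,310].tolist(),im[r,325].tolist())
for r in (20,30,38):
  x=im[r,255:365].astype(int); d=x[:,2]-x[:,0]; print(r,[255+i for i in range(1,110) if (d[i]>-15)!=(d[i-1]>-15)])
c=ctrl.calibration("wrist");S,T=ctrl.calibration("scene"),ctrl.calibration("top")
sc=lambda a,k,ox,oy:np.array(a,float)/k+[ox,oy]
w=lambda a:np.array(a,float)/[2.4,2.3]+[190,40]
obs=[(S,[[-55,-28,74],[55,-28,74],[55,28,74],("P",-23,36),("P",23,36),("C",-54,53),("C",54,53)],
 sc([[80,147],[155,325],[265,292],[78,95],[172,70],[222,35],[302,207]],400/70,240,147)),
 (T,[("C",54,53),("C",-54,53),[-55,-28,74],[55,-28,74]],sc([[70,135],[190,350],[325,270],[205,55]],400/70,350,190)),
 (c,[[55,-28,74],[-55,-28,74],("C",54,53),("C",-54,53),("P",-23,36),("P",23,36),[-55,28,74]]*2,w([[362,16],[357,300],[114,0],[135,323],[347,318],[222,318],[221,300]]*2))]
p,r=fit(carton,obs,[486,-174,.493,1.6,1.6,1.9],lambda p:[0*p[0]]);print(p.round(3));print(r[:-1].reshape(-1,2).round(1).tolist())
for a in (1.2,1.6,1.8,2,2.2): p[3]=a;print(a,proj(c,carton(p,[("L",23,36),("L",-23,36)])).round(1).tolist(),proj(S,carton(p,[("L",23,36)])))
E
```

```text
0 [203, 142, 108] [201, 139, 105] [203, 140, 107]
2 [203, 140, 107] [202, 140, 106] [203, 139, 107]
4 [205, 143, 113] [202, 140, 106] [203, 141, 106]
6 [202, 139, 107] [204, 140, 109] [203, 140, 107]
8 [203, 141, 108] [204, 140, 108] [204, 141, 109]
10 [203, 138, 106] [204, 143, 111] [204, 142, 109]
12 [203, 141, 109] [204, 144, 111] [202, 140, 105]
14 [203, 140, 108] [206, 144, 112] [204, 141, 111]
16 [203, 141, 109] [204, 142, 110] [202, 140, 106]
18 [202, 141, 109] [203, 142, 110] [205, 145, 110]
20 [203, 143, 108] [206, 145, 114] [203, 141, 108]
22 [202, 143, 109] [206, 144, 115] [206, 146, 113]
24 [204, 144, 113] [205, 145, 114] [206, 145, 115]
26 [203, 143, 112] [205, 145, 115] [207, 148, 117]
28 [205, 145, 116] [207, 149, 119] [204, 145, 114]
30 [203, 143, 112] [205, 145, 114] [206, 144, 115]
32 [211, 182, 176] [210, 182, 176] [211, 175, 162]
34 [232, 246, 254] [232, 247, 255] [230, 241, 247]
36 [193, 209, 218] [199, 215, 223] [200, 216, 223]
38 [138, 143, 152] [140, 147, 155] [141, 148, 155]
40 [138, 147, 151] [139, 149, 153] [139, 148, 152]
42 [139, 147, 153] [141, 149, 154]
[... 288 characters left out ...]
4.44700e+00  1.55100e+00
  2.06400e+00]
[[-1.7, -1.1], [-2.5, -1.0], [-1.6, -1.7], [-1.0, -0.4], [-1.1, -0.9], [-0.4, -0.9], [-0.9, -0.7], [-0.2, -0.4], [-0.2, -0.8], [-0.4, -0.7], [-0.1, 1.0], [0.2, 0.1], [-0.1, 0.0], [-0.8, -2.9], [0.2, 1.2], [0.8, -0.1], [-0.2, -0.1], [-0.8, -0.0], [0.2, 0.1], [-0.1, 0.0], [-0.8, -2.9], [0.2, 1.2], [0.8, -0.1], [-0.2, -0.1], [-0.8, -0.0]]
1.2 [[278.6, 57.7], [337.3, 57.7]] [[280.53707379 185.86488856]]
1.6 [[277.6, 37.5], [337.8, 37.4]] [[282.24670025 189.4648686 ]]
1.8 [[277.5, 27.5], [337.9, 27.5]] [[283.17226531 191.78215296]]
2 [[277.6, 18.4], [337.9, 18.4]] [[284.09312971 194.31974692]]
2.2 [[277.9, 10.7], [337.7, 10.7]] [[284.96958982 196.96899015]]
```

{"api": "move_tool", "payload": {
  "rows": [
    [[50, -2, 0], [0, 0, 0]],
    [[100, -3, 0], [0, 0, 0]],
    [[163, -5, 0], [0, 0, 0]],
    [[163, -5, 0], [0, 0, 0]],
    [[163, -5, 50], [0, 0, 0]],
    [[163, -5, 100], [0, 0, 0]],
    [[163, -5, 133], [0, 0, 0]],
    [[163, -5, 133], [0, 0, 0]]
  ],
  "finger_gap": 0.0,
  "grip_force": 40
}}

```text
time_s: 1.95
eef_pos: [565.2, -138.0, 267.4]
ee_rot: [-0.003, 0.971, 0.238, -0.004]
force: [0.2, -0.5, 0.2]
grip_width: -0.001
grip_force: 0.0
```

{"api": "move_tool", "payload": {
  "rows": [
    [[0, 0, 0], [0, 0, 0]],
    [[0, 0, 0], [0, 0, 0]]
  ]
}}

```text
time_s: 2.15
eef_pos: [566.9, -137.5, 274.1]
ee_rot: [0.001, 0.971, 0.239, 0.002]
force: [0.1, -0.1, 0.2]
grip_width: -0.003
grip_force: 0.0
```

{"api": "move_tool", "payload": {
  "rows": [
    [[-10, 0, 0], [0, 0, 0]],
    [[-20, 0, 0], [0, 0, 0]],
    [[-28, 0, 0], [0, 0, 0]],
    [[-34, 0, 1], [0, 0, 0]],
    [[-39, 0, 4], [0, 0, 0]],
    [[-43, 0, 7], [0, 0, 0]],
    [[-46, 0, 10], [0, 0, 0]],
    [[-48, 0, 14], [0, 0, 0]]
  ]
}}

```text
time_s: 2.95
eef_pos: [524.0, -158.9, 257.4]
ee_rot: [-0.0, 0.971, 0.239, -0.0]
force: [-0.1, -0.4, 0.7]
grip_width: 0.001
grip_force: 0.3
```

{"api": "move_tool", "payload": {
  "rows": [
    [[0, 0, 4], [0, 0, 0]],
    [[-2, 0, 8], [0, 0, 0]],
    [[-2, 0, 9.5], [0, 0, 0]],
    [[-2, 0, 9.5], [0, 0, 0]]
  ]
}}

```text
time_s: 3.35
eef_pos: [522.6, -159.7, 249.3]
ee_rot: [0.0, 0.971, 0.239, 0.0]
force: [-3.3, 2.6, 12.5]
grip_width: -0.007
grip_force: 6.6
```

{"api": "move_tool", "payload": {
  "rows": [
    [[0, 0, -40], [0, 0, 0]],
    [[0, 0, -80], [0, 0, 0]],
    [[-45, 0, -80], [0, 0, 0]],
    [[-90, 0, -80], [0, 0, 0]],
    [[-127, 0, -80], [0, 0, 0]],
    [[-127, 0, -80], [0, 0, 0]],
    [[-127, 0, -50], [0, 0, 0]],
    [[-127, 0, -23], [0, 0, 0]]
  ]
}}

```text
time_s: 4.15
eef_pos: [410.1, -218.7, 270.6]
ee_rot: [0.001, 0.971, 0.239, 0.001]
force: [0.3, -0.8, -0.8]
grip_width: 0.003
grip_force: 0.0
```

{"api": "move_tool", "payload": {
  "rows": [
    [[0, 0, 0], [0, 0, 0]],
    [[0, 0, 0], [0, 0, 0]]
  ]
}}

```text
time_s: 4.35
eef_pos: [410.4, -218.7, 271.6]
ee_rot: [-0.0, 0.971, 0.239, -0.0]
force: [0.0, -0.1, 0.3]
grip_width: -0.002
grip_force: 0.0
```

{"api": "move_tool", "payload": {
  "rows": [
    [[10, 0, 0], [0, 0, 0]],
    [[20, 0, 0], [0, 0, 0]],
    [[28, 0, 0], [0, 0, 0]],
    [[34, 0, 1], [0, 0, 0]],
    [[39, 0, 4], [0, 0, 0]],
    [[43, 0, 7], [0, 0, 0]],
    [[46, 0, 10], [0, 0, 0]],
    [[48, 0, 14], [0, 0, 0]]
  ]
}}

```text
time_s: 5.15
eef_pos: [452.6, -196.4, 256.9]
ee_rot: [-0.0, 0.971, 0.239, -0.0]
force: [-0.1, 0.2, 1.4]
grip_width: -0.0
grip_force: 0.2
```

{"api": "move_tool", "payload": {
  "rows": [
    [[0, 0, 4], [0, 0, 0]],
    [[2, 0, 8], [0, 0, 0]],
    [[2, 0, 9.5], [0, 0, 0]],
    [[2, 0, 9.5], [0, 0, 0]]
  ]
}}

```text
time_s: 5.55
eef_pos: [454.0, -195.8, 249.1]
ee_rot: [0.0, 0.971, 0.239, -0.0]
force: [-10.3, 2.3, 21.5]
grip_width: 0.001
grip_force: 10.6
```

{"api": "move_tool", "payload": {
  "rows": [
    [[0, 0, -40], [0, 0, 0]],
    [[-10, 0, -80], [0, 0, 0]],
    [[-30, 0, -130], [0, 0, 0]],
    [[-30, 0, -150], [0, 0, 0]],
    [[-30, 0, -150], [0, 0, 0]],
    [[-30, 0, -150], [0, 0, 0]],
    [[-30, 0, -150], [0, 0, 0]]
  ]
}}

```text
time_s: 6.25
eef_pos: [427.6, -209.3, 396.3]
ee_rot: [-0.001, 0.971, 0.239, -0.001]
force: [-0.1, 0.9, -0.0]
grip_width: -0.001
grip_force: 0.0
```

```bash
python3 - <<'E'
from h import *
c=ctrl.calibration("wrist");im=ctrl.capture("wrist");cv2.imwrite("pics/w2.png",im[:,:,::-1])
p=[486.3,-175.7,.482,0,0,2.06]
print(proj(c,carton(p,[[55,-28,74],[55,28,74],[-55,28,74],[-55,-28,74],("C",54,53),("C",-54,53),("L",23,36),("L",-23,36),("P",23,36),("P",-23,36)])).round())
cv2.imwrite("pics/w2z.png",cv2.resize(im[0:260,190:450,::-1],None,fx=2.3,fy=2.3,interpolation=cv2.INTER_CUBIC))
E
```

```text
[[348.  53.]
 [283.  53.]
 [287. 179.]
 [345. 179.]
 [243.  44.]
 [252. 192.]
 [290.  97.]
 [342.  97.]
 [291. 140.]
 [341. 141.]]
```

View pics/w2z.png

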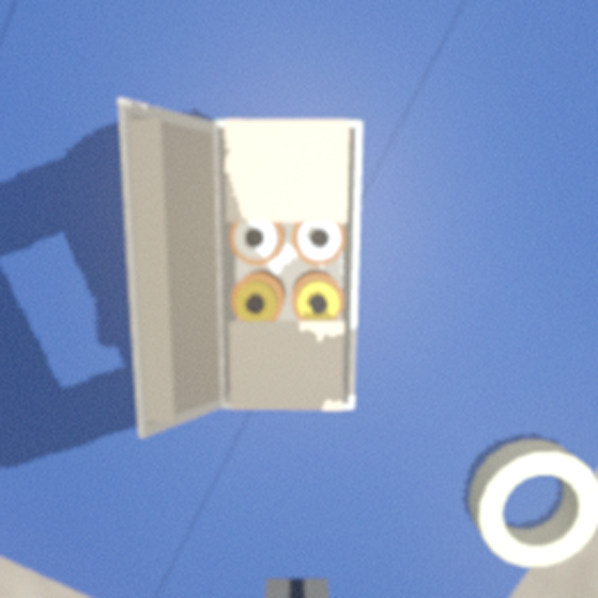

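The picture shows both dust flaps flat, and the rim corners at (347,52) and (344,177) match the prediction, so the carton has not moved. Next is the cover flap.

{"api": "move_tool", "payload": {
  "rows": [
    [[30, -40, 0], [0, 0, 0]],
    [[68, -86, 0], [0, 0, 0]],
    [[68, -86, 0], [0, 0, 0]],
    [[68, -86, 0], [0, 0, 0]],
    [[68, -86, 40], [0, 0, 0]],
    [[68, -86, 80], [0, 0, 0]],
    [[68, -86, 110], [0, 0, 0]],
    [[68, -86, 110], [0, 0, 0]]
  ]
}}

```text
time_s: 7.1
eef_pos: [447.0, -102.6, 284.3]
ee_rot: [-0.002, 0.971, 0.238, -0.003]
force: [-0.1, 0.2, 0.3]
grip_width: 0.004
grip_force: 0.0
```

{"api": "move_tool", "payload": {
  "rows": [
    [[0, 0, 0], [0, 0, 0]],
    [[0, 0, 0], [0, 0, 0]]
  ]
}}

```text
time_s: 7.3
eef_pos: [448.3, -102.4, 289.2]
ee_rot: [0.001, 0.971, 0.239, 0.001]
force: [-0.0, 1.3, 0.5]
grip_width: -0.001
grip_force: 0.0
```

{"api": "move_tool", "payload": {
  "rows": [
    [[0, 12, 0], [0, 0, 0]],
    [[0, 24, 0], [0, 0, 0]],
    [[0, 34, -3], [0, 0, 0]],
    [[0, 43, -5], [0, 0, 0]],
    [[0, 50, -4], [0, 0, 0]],
    [[0, 57, -2], [0, 0, 0]],
    [[0, 62, 1], [0, 0, 0]],
    [[0, 67, 4], [0, 0, 0]]
  ]
}}

```text
time_s: 8.1
eef_pos: [479.1, -161.4, 283.3]
ee_rot: [-0.0, 0.971, 0.239, -0.0]
force: [-0.7, -0.6, 0.9]
grip_width: 0.002
grip_force: 0.1
```

{"api": "move_tool", "payload": {
  "rows": [
    [[0, 5, 4], [0, 0, 0]],
    [[0, 8, 8], [0, 0, 0]],
    [[0, 11, 13], [0, 0, 0]],
    [[0, 13, 19], [0, 0, 0]],
    [[0, 14, 25], [0, 0, 0]],
    [[0, 15, 29], [0, 0, 0]],
    [[0, 15, 31], [0, 0, 0]],
    [[0, 15, 31], [0, 0, 0]]
  ]
}}

```text
time_s: 8.9
eef_pos: [486.0, -174.3, 252.6]
ee_rot: [-0.0, 0.971, 0.239, -0.0]
force: [-0.1, -0.5, -0.0]
grip_width: 0.001
grip_force: 0.0
```

{"api": "move_tool", "payload": {
  "rows": [
    [[0, 5, 1], [0, 0, 0]],
    [[0, 10, 2], [0, 0, 0]],
    [[0, 10, 3], [0, 0, 0]],
    [[0, 10, 3], [0, 0, 0]]
  ]
}}

```text
time_s: 9.3
eef_pos: [491.1, -183.6, 253.7]
ee_rot: [0.002, 0.971, 0.239, 0.001]
force: [-12.0, 6.4, 38.4]
grip_width: -0.001
grip_force: 18.0
```

{"api": "move_tool", "payload": {
  "rows": [
    [[0, 0, -40], [0, 0, 0]],
    [[-30, 0, -80], [0, 0, 0]],
    [[-60, -10, -120], [0, 0, 0]],
    [[-70, -12, -145], [0, 0, 0]],
    [[-70, -12, -145], [0, 0, 0]],
    [[-70, -12, -145], [0, 0, 0]],
    [[-70, -12, -145], [0, 0, 0]]
  ],
  "finger_gap": 1.0
}}

```text
time_s: 10.0
eef_pos: [423.3, -205.0, 393.5]
ee_rot: [-0.001, 0.971, 0.239, -0.001]
force: [-0.6, 0.6, 0.3]
grip_width: 0.996
grip_force: 0.0
```

```bash
python3 - <<'E'
from h import *
c=ctrl.calibration("wrist");im=ctrl.capture("wrist");s=ctrl.capture("scene")
p=[486.3,-175.7,.482,0,0,0]
print(proj(c,carton(p,[[55,-28,74],[-55,-28,74],("C",54,0),("C",-54,0),("C",54,53),("C",-54,53)])).round())
a=cv2.resize(im[0:260,190:450],(400,400),interpolation=cv2.INTER_CUBIC);b=cv2.resize(s[147:217,240:310],(400,400),interpolation=cv2.INTER_CUBIC)
cv2.imwrite("pics/w3z.png",np.hstack([a,b])[:,:,::-1])
E
```

```text
[[355.  51.]
 [351. 177.]
 [291.  51.]
 [294. 177.]
 [355.  51.]
 [351. 177.]]
```

View pics/w3z.png

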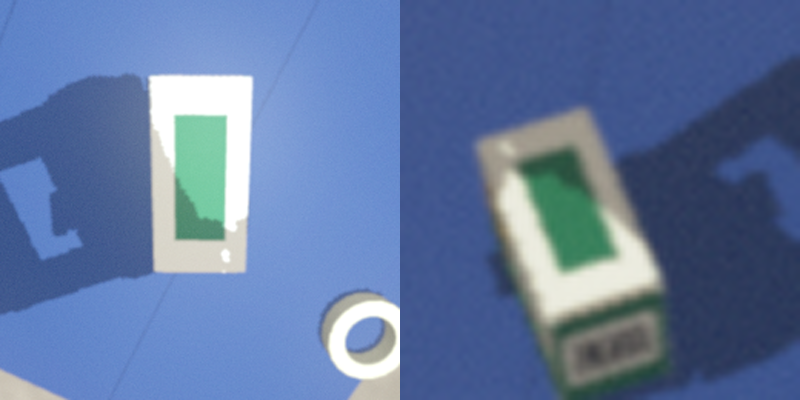

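The wrist view shows the cover flat on top, and its top corners match the prediction, so the carton is shut and unmoved. Before grasping, I'll look at the reader's window from the front with the wrist camera.

{"api": "move_tool", "payload": {
  "rows": [
    [[16, -40, 10], [0, 0.15, 0]],
    [[32, -80, 20], [0, 0.3, 0]],
    [[48, -120, 40], [0, 0.45, 0]],
    [[64, -160, 60], [0, 0.6, 0]],
    [[80, -200, 80], [0, 0.75, 0]],
    [[96, -241, 100], [0, 0.9, 0]],
    [[96, -241, 117], [0, 1.05, 0]],
    [[96, -241, 117], [0, 1.05, 0]]
  ]
}}

```text
time_s: 10.9
eef_pos: [397.2, 49.9, 282.5]
ee_rot: [-0.121, 0.854, 0.216, 0.457]
force: [0.0, 0.0, 0.3]
grip_width: 1.0
grip_force: 0.0
```

{"api": "move_tool", "payload": {
  "rows": [
    [[0, 0, 0], [0, 0, 0]],
    [[0, 0, 0], [0, 0, 0]],
    [[0, 0, 0], [0, 0, 0]]
  ]
}}

```text
time_s: 11.2
eef_pos: [398.0, 48.2, 284.2]
ee_rot: [-0.12, 0.855, 0.216, 0.456]
force: [0.7, -0.3, -0.2]
grip_width: 0.998
grip_force: 0.0
```

```bash
python3 - <<'E'
from h import *
c=ctrl.calibration("wrist");im=ctrl.capture("wrist");cv2.imwrite("pics/r1.png",im[:,:,::-1]);print(ctrl.sense()["joints"])
p=[743,203.6,.411,.354]
uv=proj(c,reader(p,[[0,0,0],[0,29,23],[0,-29,23],[0,-29,-23],[0,29,-23]]));print(uv.round())
print(proj(c,reader(p,[[0,y,z] for y,z in ((41,35),(-41,35),(-41,-35),(41,-35))])).round().tolist())
E
```

```text
[-0.30543073  0.14072776  2.20558385  1.57914847  0.64684067 -0.52899196]
[[348.  59.]
 [310.  35.]
 [389.  37.]
 [380.  80.]
 [314.  77.]]
[[293.0, 20.0], [409.0, 24.0], [391.0, 90.0], [301.0, 86.0]]
```

```bash
python3 - <<'E'
import cv2
im=cv2.imread("pics/r1.png")
cv2.imwrite("pics/r1z.png",cv2.resize(im[0:140,260:445],None,fx=4.2,fy=4.2,interpolation=cv2.INTER_CUBIC))
E
```

```text
(no output)
```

View pics/r1z.png

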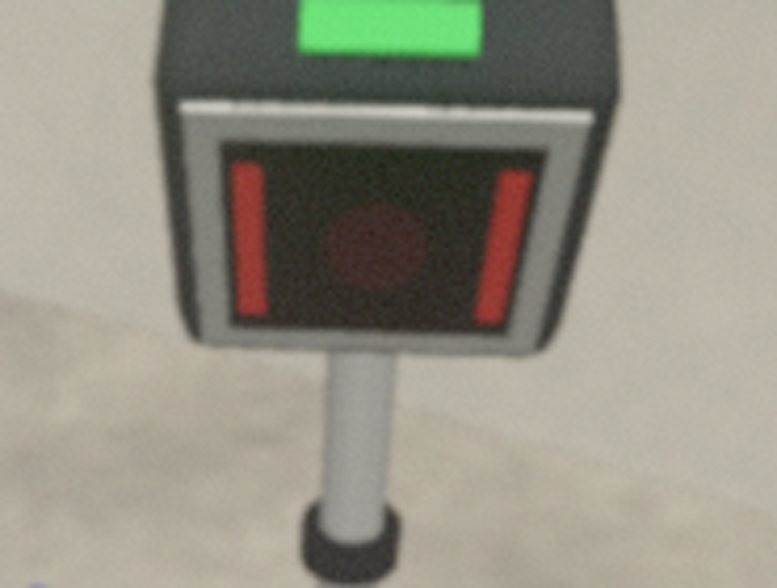

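The window's corners are at (312.4,33.8), (390.2,35.7), (381.0,79.8) and (314.8,77.6), with its lens at (349,59). That is within about 2 px of the prediction; I'll refit with these points and plan the grasp and the presentation.

```bash
python3 - <<'E'
from h import *
c,S,T=ctrl.calibration("wrist"),ctrl.calibration("scene"),ctrl.calibration("top")
sc=lambda a,k,ox,oy:np.array(a,float)/k+[ox,oy]
W=(c,[[0,29,23],[0,-29,23],[0,-29,-23],[0,29,-23],[0,0,0]]*2,sc([[220,142],[547,150],[508,335],[230,326],[375,247]]*2,4.2,260,0))
obs=[(S,[[0,0,0,1],[0,-41,35],[0,41,35],[46,41,35],[46,-41,35]],sc([[173,405],[112,80],[275,33],[315,92],[150,140]],5,370,215)),
 (T,[[0,0,0,1],[0,41,35],[0,-41,35]],sc([[210,210],[100,225],[243,165]],5,210,100))]
for o in ([W],[W]+obs):
  p,r=fit(reader,o,[743,203.6,.411,.354]);print(p.round(3),reader(p,[[0,0,0],[-100,0,0]]).round(1).tolist());print(r.reshape(-1,2).round(1)[:5].tolist())
# heights constraints free: full PnP of window
K=np.array([[c["fx"],0,c["cx"]],[0,c["fy"],c["cy"]],[0,0,1]])
ok,rv,tv=cv2.solvePnP(np.array(W[1][:5],float),W[2][:5],K,c["distortion"]);A=q2R(c["attitude"])
H=A*R.from_rotvec(rv.ravel());print("pnp",A.apply(tv.ravel())+c["position"],H.as_euler("ZYX"))
s=ctrl.sense();print(s["eef_pos"])
E
```

```text
[7.42761e+02 2.03611e+02 4.33000e-01 3.37000e-01] [[687.9, 178.3, 210.8], [602.3, 138.7, 177.8]]
[[-0.4, 0.1], [0.6, 0.3], [0.1, -0.1], [-0.2, -0.1], [0.0, -0.3]]
[7.43986e+02 2.03914e+02 4.29000e-01 3.46000e-01] [[689.2, 178.9, 210.3], [603.7, 139.8, 176.3]]
[[-0.3, 0.2], [0.3, 0.6], [-0.1, -0.5], [-0.1, -0.7], [-0.0, -0.5]]
pnp [690.0043181  179.15879979 209.705439  ] [ 0.4307924  -0.31930437 -0.00287957]
[397.97193538  48.21664581 284.26932332]
```

```bash
cat >> h.py <<'E'
def delta(pos,Rw):
    s=ctrl.sense();Rt=q2R(s["ee_rot"])
    print(Rt.inv().apply(np.array(pos)-s["eef_pos"]).round(1),(Rt.inv()*Rw).as_rotvec().round(3))
def down(yaw): return R.from_euler("z",yaw)*R.from_euler("x",np.pi)
E
python3 -c "
from h import *
delta([486.3,-175.7,330],down(.482))"
```

```text
[ 23.1 238.5 -51.2] [-0.016 -0.982  0.012]
```

{"api": "move_tool", "payload": {
  "rows": [
    [[4, 40, -9], [0, -0.15, 0]],
    [[8, 80, -17], [0, -0.3, 0]],
    [[12, 120, -26], [0, -0.45, 0]],
    [[16, 160, -34], [0, -0.6, 0]],
    [[20, 200, -43], [0, -0.75, 0]],
    [[23, 238, -51], [-0.016, -0.9, 0.012]],
    [[23, 238, -51], [-0.016, -0.982, 0.012]],
    [[23, 238, -51], [-0.016, -0.982, 0.012]]
  ]
}}

```text
time_s: 12.05
eef_pos: [486.1, -177.6, 330.0]
ee_rot: [0.003, 0.972, 0.236, -0.002]
force: [-0.3, -0.2, -0.4]
grip_width: 1.001
grip_force: 0.0
```

{"api": "move_tool", "payload": {
  "rows": [
    [[0, 0, 0], [0, 0, 0]],
    [[0, 0, 0], [0, 0, 0]]
  ]
}}

```text
time_s: 12.25
eef_pos: [485.7, -174.9, 329.3]
ee_rot: [-0.0, 0.971, 0.239, 0.002]
force: [0.1, -0.2, -0.6]
grip_width: 1.002
grip_force: 0.0
```

```bash
python3 -c "
from h import *
delta([486.3,-175.7,330],down(.482))"
```

```text
[ 0.1  1.  -0.7] [-0.    -0.004 -0.   ]
```

Aligned over the carton. Going down to TCP z ≈ 197 and closing with 30 N.

{"api": "move_tool", "payload": {
  "rows": [
    [[0, 1, 40], [0, 0, 0]],
    [[0, 1, 75], [0, 0, 0]],
    [[0, 1, 105], [0, 0, 0]],
    [[0, 1, 125], [0, 0, 0]],
    [[0, 1, 133], [0, 0, 0]],
    [[0, 1, 133], [0, 0, 0]],
    [[0, 1, 133], [0, 0, 0]]
  ]
}}

```text
time_s: 12.95
eef_pos: [486.6, -175.8, 197.2]
ee_rot: [0.0, 0.971, 0.239, 0.001]
force: [-0.2, -0.0, 0.1]
grip_width: 1.0
grip_force: 0.0
```

{"api": "move_tool", "payload": {
  "rows": [
    [[0, 0, 0], [0, 0, 0]],
    [[0, 0, 0], [0, 0, 0]],
    [[0, 0, 0], [0, 0, 0]],
    [[0, 0, 0], [0, 0, 0]],
    [[0, 0, 0], [0, 0, 0]],
    [[0, 0, 0], [0, 0, 0]],
    [[0, 0, 0], [0, 0, 0]],
    [[0, 0, 0], [0, 0, 0]]
  ],
  "finger_gap": 0.0,
  "grip_force": 30
}}

```text
time_s: 13.75
eef_pos: [486.5, -175.6, 197.0]
ee_rot: [-0.0, 0.971, 0.239, 0.001]
force: [-1.7, 2.3, 5.4]
grip_width: 0.655
grip_force: 32.9
```

{"api": "move_tool", "payload": {
  "rows": [
    [[0, 0, -5], [0, 0, 0]],
    [[0, 0, -15], [0, 0, 0]],
    [[0, 0, -35], [0, 0, 0]],
    [[0, 0, -60], [0, 0, 0]],
    [[0, 0, -90], [0, 0, 0]],
    [[0, 0, -115], [0, 0, 0]],
    [[0, 0, -130], [0, 0, 0]],
    [[0, 0, -130], [0, 0, 0]]
  ]
}}

```text
time_s: 14.55
eef_pos: [486.4, -175.8, 328.5]
ee_rot: [0.001, 0.971, 0.239, 0.002]
force: [0.2, -1.2, -4.0]
grip_width: 0.652
grip_force: 33.0
```

```bash
python3 -c "
from h import *
H=R.from_euler('z',.431)*R.from_euler('y',-.335)
delta([508,95.7,309.7],H*R.from_euler('x',np.pi))"
```

```text
[ 145.  -230.6   18.6] [-0.006  0.331  0.051]
```

{"api": "move_tool", "payload": {
  "rows": [
    [[8, -12, 0], [0, 0.02, 0]],
    [[24, -38, 0], [0, 0.06, 0.01]],
    [[44, -70, 0], [0, 0.1, 0.015]],
    [[64, -102, 0], [0, 0.15, 0.02]],
    [[84, -134, 0], [0, 0.2, 0.03]],
    [[104, -166, 0], [0, 0.25, 0.04]],
    [[122, -195, 5], [0, 0.29, 0.045]],
    [[136, -216, 12], [0, 0.315, 0.05]]
  ]
}}

```text
time_s: 15.35
eef_pos: [505.8, 81.3, 313.4]
ee_rot: [-0.039, 0.965, 0.212, 0.153]
force: [-0.1, 0.5, -2.9]
grip_width: 0.654
grip_force: 33.0
```

{"api": "move_tool", "payload": {
  "rows": [
    [[6, -10, 4], [0, 0.01, 0]],
    [[9, -14.6, 6.6], [-0.006, 0.016, 0]],
    [[9, -14.6, 6.6], [-0.006, 0.016, 0]],
    [[9, -14.6, 6.6], [-0.006, 0.016, 0]],
    [[9, -14.6, 6.6], [-0.006, 0.016, 0]],
    [[9, -14.6, 6.6], [-0.006, 0.016, 0]]
  ]
}}

```text
time_s: 15.95
eef_pos: [510.2, 95.8, 311.2]
ee_rot: [-0.037, 0.964, 0.21, 0.161]
force: [0.2, 0.1, -3.5]
grip_width: 0.645
grip_force: 33.0
```

```bash
python3 - <<'E'
from h import *
H=R.from_euler('z',.431)*R.from_euler('y',-.335)
delta([508,95.7,309.7],H*R.from_euler('x',np.pi))
a,b=ctrl.capture("scene"),ctrl.capture("top")
S,T=ctrl.calibration("scene"),ctrl.calibration("top")
P=H.apply(np.array([[-100,0,0],[-100,-28,-38],[-100,28,-38],[-100,28,41],[-100,-28,41],[-210,28,41],[-210,-28,41]]))+[688.5,178.7,210.5]
u,v=proj(S,P),proj(T,P)
print(u.round(1).tolist(),v.round(1).tolist())
def z(im,x,y,uv):
    o=cv2.resize(im[y:y+110,x:x+80],(400,550),interpolation=cv2.INTER_CUBIC)
    for q in uv: cv2.circle(o,tuple(int(i) for i in (q-[x,y])*5),3,(255,0,255),-1)
    return o
cv2.imwrite("pics/f.png",np.hstack([z(a,370,170,u),z(b,220,120,v)])[:,:,::-1])
E
```

```text
[-2.4 -0.8  0.8] [-0.002  0.003 -0.002]
[[388.5, 209.8], [378.0, 225.2], [399.4, 218.8], [399.2, 192.9], [377.0, 199.3], [380.5, 168.6], [359.5, 174.3]] [[263.4, 175.8], [273.5, 169.5], [253.6, 178.9], [252.4, 182.8], [273.9, 172.6], [272.9, 223.5], [293.9, 213.4]]
```

View pics/f.png

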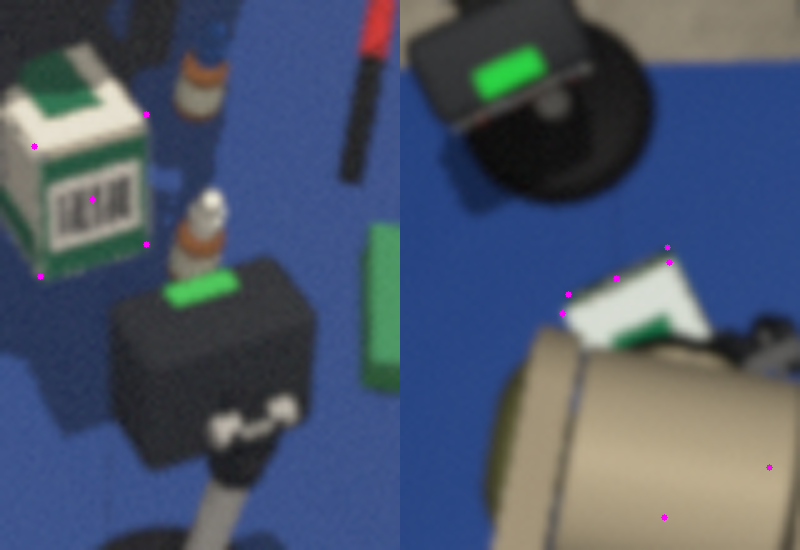

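The presented carton is shut. Its label is at (389,210.6) in the scene, against a predicted (388.5,209.8), and it is clear of the reader and the bottles. A small correction, then let it settle and hand in.

{"api": "move_tool", "payload": {
  "rows": [
    [[-1, 0, 0.5], [0, 0, 0]],
    [[-2, -0.5, 0.5], [0, 0, 0]],
    [[-2, -0.5, 0.5], [0, 0, 0]],
    [[-2, -0.5, 0.5], [0, 0, 0]],
    [[-2, -0.5, 0.5], [0, 0, 0]],
    [[-2, -0.5, 0.5], [0, 0, 0]],
    [[-2, -0.5, 0.5], [0, 0, 0]],
    [[-2, -0.5, 0.5], [0, 0, 0]]
  ]
}}

```text
time_s: 16.85
eef_pos: [508.3, 96.2, 310.0]
ee_rot: [-0.037, 0.963, 0.211, 0.161]
force: [-0.7, 1.0, -4.4]
grip_width: 0.648
grip_force: 33.0
```

```bash
python3 - <<'E'
from h import *
H=R.from_euler('z',.431)*R.from_euler('y',-.335)
delta([508,95.7,309.7],H*R.from_euler('x',np.pi)); print(abs(ctrl.sense()["dq"]).max())
print(ctrl.finish_job())
E
```

```text
[-0.5  0.3  0.1] [-0.003  0.003 -0.001]
0.002170417373243746
the job is handed in; nothing more can be done
None
```

The carton is shut (dust flaps first, then the cover), and the arm is holding it still with its label centred on and square to the reader's window, about 10 cm away; I handed the job in at about 17 s, and no verdict came back.

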